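# Load the sprung nozzle carrier and lock it down

## Task

Lay the two nozzle holders in the two blue cradles of the sprung carrier, one in each and either way round, roughly centred along the cradle. With both of them in, push the carrier down against its spring and keep it down until its slow catch has swung fully home over the tongue, so that it stays down when you let go. Leave the other things on the bench where they are.

Things in the scene. Friction and masses are not known exactly. Their poses are not given: they have to be found in the camera images.
- nozzle_brass: steel injector nozzle holder with a brass-coloured ring, a turned round part 112 mm long, 23 mm across at its hexagonal middle and 20 mm high, about 0.16 kg (varies); it lies flat and does not roll. Origin at the middle of its underside; its y axis runs along its length, z up. For contact it is a bar 16 mm wide and 19 mm high over its whole length; grasp it across the middle.
- nozzle_black: steel injector nozzle holder with a black ring, a turned round part 122 mm long, 23 mm across at its hexagonal middle and 20 mm high, about 0.16 kg (varies); it lies flat and does not roll. Origin at the middle of its underside; its y axis runs along its length, z up. For contact it is a bar 16 mm wide and 19 mm high over its whole length; grasp it across the middle.
- lift_base: grey base plate of the carrier stand, fixed to the bench, 165 x 160 x 10 mm (from 77 mm behind to 88 mm ahead of its origin along x, +-80 mm along y). Origin on the bench under the middle of the carrier; x points to the catch, z up.
- cradle_left (a point): Middle of the left cradle, at the level of a laid-in part's underside, 10 mm above the carrier's plate; moves with the carrier. x along the cradle, y left, z up. Two blue fork saddles, 14 mm long, sit at x = +-35 mm, 29 mm wide inside, flared, rising 18 mm above this point; between them the middle is open with 10 mm free below for fingertips. The part lies along x.
- cradle_right (a point): Middle of the right cradle, at the level of a laid-in part's underside, 10 mm above the carrier's plate; moves with the carrier. x along the cradle, y left, z up. Two blue fork saddles, 14 mm long, sit at x = +-35 mm, 29 mm wide inside, flared, rising 18 mm above this point; between them the middle is open with 10 mm free below for fingertips. The part lies along x.
- press_pad (a point): centre of the top of the red press pad, a disc 28 mm across on a stem, 26 mm above the carrier's aluminium plate (110 x 150 x 8 mm), on its middle line, 36 mm from the middle on the side away from the catch; moves with the carrier. Fully up it stands 108 mm above the bench. Push here with shut fingertips, or anywhere else firm on the carrier.
- carrier (a joint): how far the carrier has sunk, in m: 0 up, 0.036 on its bottom stop. Moves straight down on a 300 N/m spring with drag 25 N per m/s; the parts' weight alone sinks it 2 to 9 mm. From about 0.006 the tongue pushes the catch aside (a few N more, growing with speed); at 0.031 or deeper it is below the catch. Holding it there takes 6 to 10 N. Caught, it rests at about 0.030.
- catch (a joint): angle of the catch in rad: 0 home (also at the start), up to about 0.2 as the tongue pushes it away. A sprung, damped pawl on the stand at the +x end of the carrier. After the tongue has passed it needs about 2 s, with the carrier held at 0.031 or deeper, to swing home; let go too soon and the tongue pushes it off and the carrier springs up.
- catch_tab (a point): top of the yellow tab of the catch (16 x 22 x 6 mm), 78 mm ahead of the base's origin and 79 mm above the bench when home; pushing the tab away from the carrier releases it.
- oil_bottle: black oil bottle, 44 mm across, 152 mm high, standing; a bystander. Origin at the centre of its underside.
- drift_punch: brass drift, 13 x 104 x 13 mm, lying; a bystander. Origin at the middle of its underside.
- fitting_brass: brass hex pipe fitting, 19 x 22 x 35 mm, standing; a bystander. Origin at the centre of its underside.
- marker: black and blue marker, 14 x 127 x 14 mm, lying; a bystander. Origin at the middle of its underside.

How it is judged:
On the way:
1. both nozzle holders lie in the cradles, one in each, before the carrier is caught down (((x of nozzle_brass in the frame of cradle_left between -0.02 and 0.02 m and y of nozzle_brass in the frame of cradle_left between -0.01 and 0.01 m and z of nozzle_brass in the frame of cradle_left between -0.004 and 0.005 m and angle between the y axis of nozzle_brass and the x axis of cradle_left, either way round below 0.2 rad and x of nozzle_black in the frame of cradle_right between -0.02 and 0.02 m and y of nozzle_black in the frame of cradle_right between -0.01 and 0.01 m and z of nozzle_black in the frame of cradle_right between -0.004 and 0.005 m and angle between the y axis of nozzle_black and the x axis of cradle_right, either way round below 0.2 rad) or (x of nozzle_brass in the frame of cradle_right between -0.02 and 0.02 m and y of nozzle_brass in the frame of cradle_right between -0.01 and 0.01 m and z of nozzle_brass in the frame of cradle_right between -0.004 and 0.005 m and angle between the y axis of nozzle_brass and the x axis of cradle_right, either way round below 0.2 rad and x of nozzle_black in the frame of cradle_left between -0.02 and 0.02 m and y of nozzle_black in the frame of cradle_left between -0.01 and 0.01 m and z of nozzle_black in the frame of cradle_left between -0.004 and 0.005 m and angle between the y axis of nozzle_black and the x axis of cradle_left, either way round below 0.2 rad)) and value of joint carrier below 0.026 m), for 0.1 s.
At the end, for the whole second after the job is handed in: One nozzle holder rests in each cradle: its middle within 20 mm of the cradle's along it, within 10 mm across it and down on the saddles (-4 to +5 mm), in line with it within 0.2 rad; the carrier stays down by more than 27 mm with the catch home (under 0.08 rad), and both nozzle holders are at rest (((x of nozzle_brass in the frame of cradle_left between -0.02 and 0.02 m and y of nozzle_brass in the frame of cradle_left between -0.01 and 0.01 m and z of nozzle_brass in the frame of cradle_left between -0.004 and 0.005 m and angle between the y axis of nozzle_brass and the x axis of cradle_left, either way round below 0.2 rad and x of nozzle_black in the frame of cradle_right between -0.02 and 0.02 m and y of nozzle_black in the frame of cradle_right between -0.01 and 0.01 m and z of nozzle_black in the frame of cradle_right between -0.004 and 0.005 m and angle between the y axis of nozzle_black and the x axis of cradle_right, either way round below 0.2 rad) or (x of nozzle_brass in the frame of cradle_right between -0.02 and 0.02 m and y of nozzle_brass in the frame of cradle_right between -0.01 and 0.01 m and z of nozzle_brass in the frame of cradle_right between -0.004 and 0.005 m and angle between the y axis of nozzle_brass and the x axis of cradle_right, either way round below 0.2 rad and x of nozzle_black in the frame of cradle_left between -0.02 and 0.02 m and y of nozzle_black in the frame of cradle_left between -0.01 and 0.01 m and z of nozzle_black in the frame of cradle_left between -0.004 and 0.005 m and angle between the y axis of nozzle_black and the x axis of cradle_left, either way round below 0.2 rad)) and value of joint carrier above 0.027 m and value of joint catch below 0.08 rad and linear speed of each of nozzle_brass, nozzle_black below 0.02 m/s); the robot touches nothing.
It fails at once if the oil bottle was pushed or carried more than 40 mm from its place (distance of oil_bottle from where it was at the start of the episode above 0.04 m).
It fails at once if the brass drift was pushed or carried more than 40 mm from its place (distance of drift_punch from where it was at the start of the episode above 0.04 m).
It fails at once if the brass fitting was pushed or carried more than 40 mm from its place (distance of fitting_brass from where it was at the start of the episode above 0.04 m).
It fails at once if the marker was pushed or carried more than 40 mm from its place (distance of marker from where it was at the start of the episode above 0.04 m).
It also fails if it takes over 72 s, if anything falls off the work surface, if the arm or the gripper's body presses on something with over 40 N, if the wrist force passes 120 N, or if a joint passes its speed limit or range.

## Robot

A 6-joint arm with a two-finger parallel gripper is mounted at the origin on a cart in front of the work surface, level with it; the furniture and walls round the work are solid. World frame = base frame: x ahead of the robot, y to its left, z up, the work surface at z = 0. Lengths are in m, angles in rad, forces in N, time in s.
With the tool pointing down it reaches from about 0.225 to 0.875 m from the base axis. Payload 3.4 kg.
Tool frame: the origin (TCP) lies at the very end of the fingers, on their centre line; the grasp point (between the pads) lies 19 mm behind it; z points along the fingers, y is the line along which they close (so a half turn about z gives the same grasp; the last joint's range is limited). The gripper opens to 85 mm and grips with 20 to 120 N. Pads are 22 mm wide; open, the fingers measure 114 mm over their backs; the gripper's body (76 mm by 85 mm) begins 54 mm behind the grasp point. The pads swing forward as they close: fully open they stand 13 mm farther back than shut.
Start: joints at [-1.378, 0.276, 1.505, -0, 1.361, -0.121], TCP at [0.177, -0.547, 0.231] pointing down, gripper open.
Joint ranges: [-2.89, 2.89], [-0.75, 2.08], [0.22, 2.7], [-1.18, 4.32], [0.11, 2.71], [-2.7, 2.7]. Speed limits (rad/s): [2.57, 2.57, 3.14, 3.14, 3.14, 3.14].

## Interface

Orientations are given as a 3x3 rotation matrix whose columns are the frame's x, y, z axes.
In Python, from workcell import get_state, get_image, job_done gives the robot as it stands.
- The arm moves only by the shell command python3 -m inch 'ROWS'. ROWS is JSON, one flat list of numbers, 7 for each row, row after row: the shift along the tool's x, y, z in m, then the turn, a rotation vector about the tool's x, y, z in degrees, then the opening, from -1 (shut) to 1 (fully open), so that 0 is half open. A call has exactly 5 rows; each row shifts and turns the commanded pose from where the row before left it, along the tool's axes as they then stand; what a row does not reach is not made up. A row lasts 1/10 s, in which the tool goes at most 50 mm and 8.59 degrees, less where a joint would pass 70% of its speed; a pose out of reach is approached as far as the arm can. A call is refused whole if a number of a shift passes 0.05 or a number of a turn 8.59, either way. A call with a gripper value outside its range is refused whole. The fingers move at their own pace and stop on an object; the grip force is fixed at half the most. Time passes only in rows, so rows that do not move let the fingers close, or fill a call up. It gives the time, the measured TCP pose, the force, the opening and the grip force at its end, in the units of the state.
- get_state(): the state, without advancing time (a new reading comes with each control period).
- get_image(name): name is "scene" or "side" or "wrist"; returns a dict with "image" (480x640x3 uint8, red, green, blue), "range_z" (480x640 float32, m along the optical axis (not along the pixel's ray), 0 where there is no reading), "fx", "fy", "cx", "cy" (pixels), "cam_to_world" (4x4, takes a point from camera to world coordinates); the wrist camera has in their place "mount" (4x4, takes a point from camera to tool coordinates, whose origin is the TCP and whose axes are the flange's). Camera axes: x right, y up, looking along -z (the intrinsics and any distortion apply to the point x, -y, -z); pixel columns grow to the right and rows downward; lengths in m; the calibration is good to about 2 mm. The wrist camera is an equidistant fisheye: a pixel r from the principal point sees the ray r / f radians off the axis. A picture is of the moment at which its call begins: read the wrist's pose just before it.
- job_done(): hands the job in; it is judged then, once.
The state is a dict: "time": time; "joint_positions": joint angles; "joint_vel": joint speeds; "joint_efforts": joint torques, N m; "eef_pos": TCP position; "eef_rot": TCP orientation; "ft_force": force on the tool from outside, world axes, zero at the start; "torque": the same for the moment, N m; "width": finger opening in m; "grasp_force": force on a finger pad.
Only numpy, scipy, OpenCV 4.12 (cv2) and the standard library are available. Lean on these libraries where they do the work, as an engineer would, in place of code of your own. Each camera call takes 0.05 s, during which the arm holds its last target. There are 200 camera calls.

## Working session

There is one attempt and no reset: what is moved stays moved. The work goes in short steps, Python scripts to look and compute and a shell command to move; the robot and the scene stay as the last step left them, time stands still between calls to the robot, and variables do not carry over. Pictures are saved under pics/ and viewed, at most 10 in all, crops included, and the job is handed in when it is done.

```bash
mkdir -p pics; cat > h.py <<'E'
import numpy as np,cv2
from workcell import get_state,get_image
def grab(n):
    d=get_image(n); cv2.imwrite(f'pics/{n}_{int(get_state()["time"]*100)}.png',d['image'][:,:,::-1]); np.savez(f'{n}.npz',**{k:v for k,v in d.items()}); return d
def world(d,u,v):
    z=float(np.median([x for x in d['range_z'][v-1:v+2,u-1:u+2].ravel() if x>0] or [0]))
    p=np.array([(u-d['cx'])/d['fx']*z,-(v-d['cy'])/d['fy']*z,-z,1]); return (d['cam_to_world']@p)[:3]
E
python3 - <<'E'
from h import *
for n in('scene','side'): d=grab(n);print(d['cam_to_world'].round(3),d['fx'])
s=get_state();print(s['time'],s['eef_pos'],np.round(s['eef_rot'],3),s['width'])
E
ls pics
```

```text
[[-0.636  0.519 -0.571 -0.012]
 [-0.772 -0.436  0.463  0.417]
 [-0.008  0.735  0.678  0.738]
 [ 0.     0.     0.     1.   ]] 433.8793232403072
[[ 0.999  0.041 -0.032  0.462]
 [-0.051  0.611 -0.79  -1.176]
 [-0.013  0.791  0.612  0.968]
 [ 0.     0.     0.     1.   ]] 569.5941083406245
0.1 [ 0.17738871 -0.54647077  0.2305039 ] [[ 0.951  0.309 -0.   ]
 [ 0.309 -0.951  0.002]
 [ 0.    -0.002 -1.   ]] 0.0855277580738754
scene_5.png
side_10.png
```

View pics/scene_5.png

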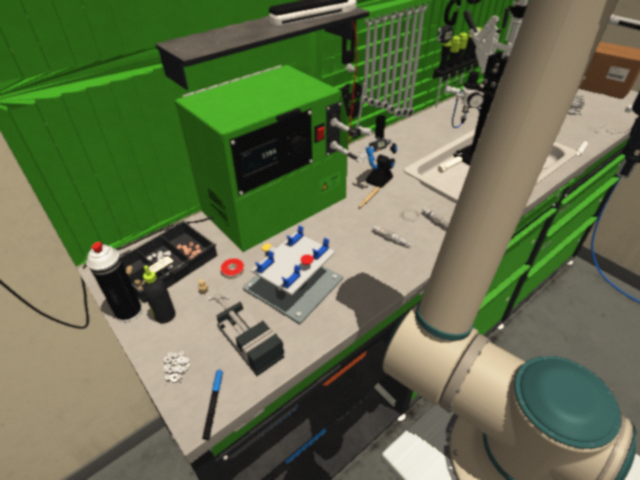

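View pics/side_10.png

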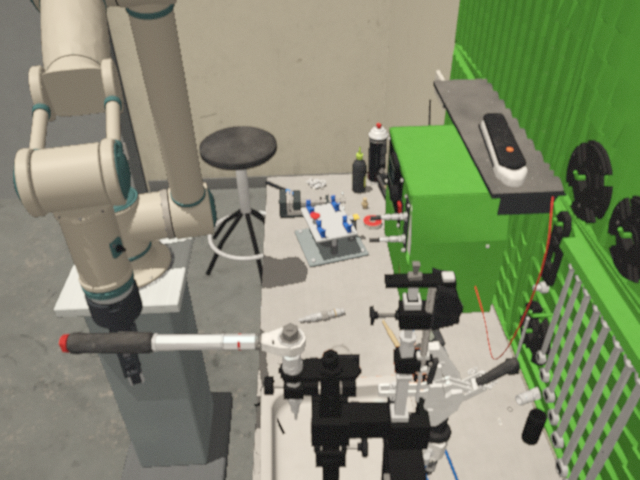

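The scene view shows one holder near (391,237) and another, partly hidden by the arm, at (435,218). The press pad is at (306,260), the yellow tab at (266,247), and the stand around (293,275). I'll enlarge this area and measure it.

```bash
python3 - <<'E'
from h import *
d=dict(np.load('scene.npz'))
c=d['image'][180:330,235:475,::-1]; cv2.imwrite('pics/c1.png',cv2.resize(c,(800,500),interpolation=cv2.INTER_CUBIC))
for p in [(391,237),(375,231),(407,243),(435,218),(306,259),(266,246),(265,264),(290,281),(322,252),(295,237),(245,286),(299,318),(341,281)]: print(p,world(d,*p).round(3))
E
```

```text
(391, 237) [ 0.491 -0.226  0.014]
(375, 231) [ 0.539 -0.219  0.005]
(407, 243) [ 0.451 -0.241  0.013]
(435, 218) [ 0.467 -0.365  0.016]
(306, 259) [0.491 0.04  0.108]
(266, 246) [0.604 0.065 0.078]
(265, 264) [0.548 0.105 0.092]
(290, 281) [0.476 0.093 0.092]
(322, 252) [ 0.499 -0.009  0.092]
(295, 237) [0.574 0.006 0.092]
(245, 286) [0.59  0.138 0.01 ]
(299, 318) [0.444 0.099 0.009]
(341, 281) [ 0.471 -0.042  0.   ]
```

View pics/c1.png

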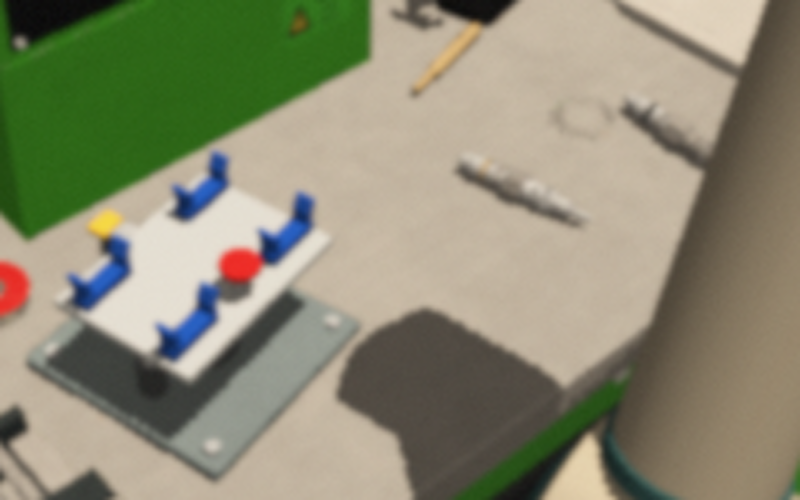

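The crop shows the brass-ringed holder from crop pixel (458,163) to (588,222). The black one runs from (628,100) until the arm hides it. The four blue saddles are clear. Next I'll fit the stand and the brass holder from the point cloud.

```bash
cat >> h.py <<'E'
def cloud(d):
    z=d['range_z']; v,u=np.mgrid[:480,:640]
    P=np.stack([(u-d['cx'])/d['fx']*z,-(v-d['cy'])/d['fy']*z,-z,np.ones_like(z)],-1)@d['cam_to_world'].T
    return P[...,:3]
def axis(P):
    r=cv2.minAreaRect((P[:,:2]*1000).astype(np.float32)); return r
E
python3 - <<'E'
from h import *
for n in('scene','side'):
    d=dict(np.load(n+'.npz')); P=cloud(d); im=d['image'].astype(int); z=d['range_z']
    R,G,B=im[...,0],im[...,1],im[...,2]
    box=lambda x0,x1,y0,y1,z0,z1:(z>0)&(P[...,0]>x0)&(P[...,0]<x1)&(P[...,1]>y0)&(P[...,1]<y1)&(P[...,2]>z0)&(P[...,2]<z1)
    m=(B>R+40)&(B>G+30)&box(.4,.65,-.06,.17,.075,.13)
    k,l,st,c=cv2.connectedComponentsWithStats(m.astype(np.uint8))
    print(n,'blue'); 
    for i in range(1,k):
        if st[i,4]>8: q=P[l==i];print(st[i,4],((q.min(0)+q.max(0))/2).round(4),q[:,2].max().round(3))
    m=(R>G+80)&(R>B+80)&box(.4,.65,-.06,.17,.1,.13); print('pad',P[m].mean(0).round(4),m.sum())
    m=(R>B+80)&(G>B+60)&box(.55,.65,-.0,.13,.06,.1); print('tab',P[m].mean(0).round(4),m.sum())
    for b in [(.40,.6,-.29,-.17,.006,.03),(.38,.6,-.45,-.3,.006,.03)]:
        m=box(*b); 
        if m.sum()>20: print('noz',m.sum(),axis(P[m]),np.median(P[m],0).round(3))
E
```

```text
scene blue
132 [0.5721 0.0065 0.099 ] 0.111
133 [ 0.505  -0.01    0.0991] 0.111
156 [0.5483 0.1039 0.0986] 0.112
165 [0.4808 0.0864 0.0974] 0.111
pad [0.4908 0.0383 0.1074] 107
tab [0.6023 0.0656 0.0781] 52
noz 258 ((492.6374816894531, -231.45472717285156), (109.94161987304688, 18.7946834564209), 15.026450157165527) [ 0.495 -0.229  0.016]
noz 198 ((469.871826171875, -369.5926818847656), (19.326313018798828, 88.57719421386719), 89.60294342041016) [ 0.464 -0.367  0.017]
side blue
72 [0.5507 0.1007 0.0962] 0.111
61 [0.4823 0.083  0.0974] 0.111
79 [0.5758 0.0028 0.0994] 0.112
85 [ 0.506  -0.0047  0.0964] 0.113
pad [0.4945 0.0329 0.1078] 49
tab [0.6049 0.061  0.0786] 27
noz 306 ((519.17578125, -237.00587463378906), (36.00865936279297, 152.8109588623047), 87.67121887207031) [ 0.501 -0.238  0.015]
```

```bash
python3 -m inch '[0.02,-0.01,0,0,0,3,1, 0.04,-0.02,0,0,0,0,1, 0.045,-0.023,0,0,0,0,1, 0.045,-0.023,0,0,0,0,1, 0.045,-0.023,0,0,0,0,1]'
python3 -m inch '[0.045,-0.023,0,0,0,0,1, 0.045,-0.023,0,0,0,0,1, 0.045,-0.023,0,0,0,0,1, 0.02,-0.01,0,0,0,0,1, 0,0,0,0,0,0,1]'
python3 - <<'E'
from h import *
s=get_state();print(s['time'],s['eef_pos'].round(4) if hasattr(s['eef_pos'],'round') else s['eef_pos'],np.round(s['eef_rot'],3))
d=grab('wrist');print(d['mount'].round(3),d['fx'],d['cx'],d['cy']); print(d['range_z'].max())
d=grab('scene');P=cloud(d);z=d['range_z']
m=(P[...,0]>.38)&(P[...,0]<.6)&(P[...,1]>-.45)&(P[...,1]<-.3)&(P[...,2]>.006)&(P[...,2]<.03)&(z>0);print(m.sum(),axis(P[m]) if m.sum()>5 else 0)
E
ls pics
```

```text
time: 0.6
eef_pos: [0.3392, -0.3996, 0.2309]
eef_rot: [[0.966, 0.258, -0.0], [0.258, -0.966, 0.0], [-0.0, -0.001, -1.0]]
ft_force: [0.7, -0.6, -0.4]
width: 0.0856
grasp_force: 0.0
time: 1.1
eef_pos: [0.4683, -0.2833, 0.2308]
eef_rot: [[0.965, 0.263, 0.0], [0.263, -0.965, 0.001], [0.001, -0.001, -1.0]]
ft_force: [-0.3, -0.2, -0.6]
width: 0.0854
grasp_force: 0.0
1.1 [ 0.4683 -0.2833  0.2308] [[ 0.965  0.263  0.   ]
 [ 0.263 -0.965  0.001]
 [ 0.001 -0.001 -1.   ]]
[[-0.001  0.95   0.312  0.082]
 [ 1.     0.001 -0.    -0.001]
 [-0.001  0.312 -0.95  -0.142]
 [ 0.     0.     0.     1.   ]] 371.64829954431775 321.37938142870655 242.31412015152983
1.7793319
0 0
c1.png
scene_120.png
scene_5.png
side_10.png
wrist_114.png
```

```bash
cat >> h.py <<'E'
def wcloud():
    s=get_state(); d=grab('wrist'); T=np.eye(4); T[:3,:3]=s['eef_rot']; T[:3,3]=s['eef_pos']; T=T@d['mount']
    v,u=np.mgrid[:480,:640]; a=u-d['cx']; b=v-d['cy']; r=np.hypot(a,b)+1e-9; t=np.tan(np.minimum(r/d['fx'],1.5)); z=d['range_z']
    P=np.stack([a/r*t*z,-b/r*t*z,-z,np.ones_like(z)],-1)@T.T
    return d,P[...,:3],s
def noz(P,z,x0,x1,y0,y1,z0=.006,z1=.03):
    m=(z>0)&(P[...,0]>x0)&(P[...,0]<x1)&(P[...,1]>y0)&(P[...,1]<y1)&(P[...,2]>z0)&(P[...,2]<z1)
    k,l,st,c=cv2.connectedComponentsWithStats(m.astype(np.uint8))
    for i in range(1,k):
        if st[i,4]>100: print(st[i],np.round(axis(P[l==i])[0],1),np.round(axis(P[l==i])[1],1),round(axis(P[l==i])[2],1),P[l==i][:,2].max().round(4))
E
python3 - <<'E'
from h import *
d,P,s=wcloud(); z=d['range_z']
for p in [(320,240),(320,400),(100,300)]: print(P[p[1],p[0]].round(3))
noz(P,z,.35,.65,-.5,-.15)
E
ls pics
```

```text
[ 0.428 -0.293 -0.001]
[-0.573 -0.557 -0.886]
[ 0.111  0.098 -0.23 ]
[338  28  63  12 416] [ 646.2 -284. ] [ 8.5 60.7] 12.4 0.0148
[ 266  106   23  113 1744] [ 497.  -231.1] [111.8  22. ] 13.6 0.0221
[ 375  181   51  107 1683] [ 456.2 -369.6] [ 23.  122.4] 87.8 0.0228
[471 299  15  24 125] [ 397.  -488.7] [26.  9.] 60.3 0.03
c1.png
scene_120.png
scene_5.png
side_10.png
wrist_114.png
wrist_125.png
```

View pics/wrist_114.png

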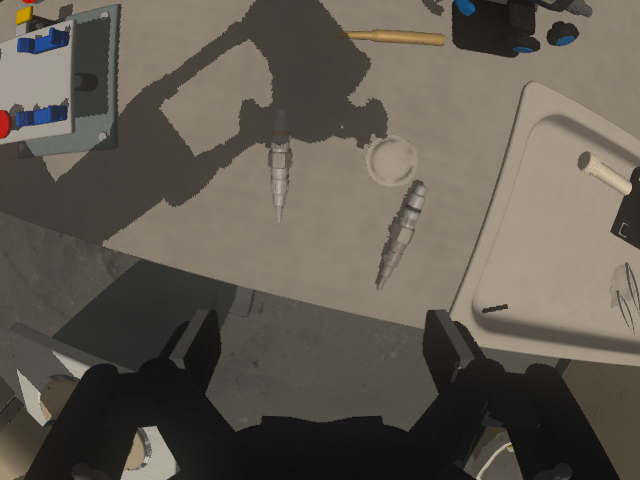

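The wrist view shows both holders: brass around (280,165) with its ring at the top, and black around (402,235). The cloud fit gives brass at (0.496,-0.231), yaw 13.6°, and black at (0.456,-0.370), yaw -2.2°. I'll pick up the brass one first.

```bash
python3 -m inch '[0.02,-0.022,0,0,0,1.7,1, 0.02,-0.021,0,0,0,0,1, 0,0,0.03,0,0,0,0.3, 0,0,0.04,0,0,0,0.3, 0,0,0.04,0,0,0,0.3]'
python3 -m inch '[0,0,0.04,0,0,0,0.3, 0,0,0.03,0,0,0,0.3, 0,0,0.02,0,0,0,0.3, 0,0,0,0,0,0,0.3, 0,0,0,0,0,0,0.3]'
```

```text
time: 1.75
eef_pos: [0.4941, -0.2359, 0.1208]
eef_rot: [[0.974, 0.228, 0.002], [0.228, -0.974, -0.002], [0.001, 0.002, -1.0]]
ft_force: [-0.0, -0.2, -0.4]
width: 0.0555
grasp_force: 0.0
time: 2.25
eef_pos: [0.4942, -0.2356, 0.0315]
eef_rot: [[0.974, 0.228, -0.0], [0.228, -0.974, -0.0], [-0.0, 0.0, -1.0]]
ft_force: [0.6, -0.2, -0.3]
width: 0.0557
grasp_force: 0.0
```

```bash
python3 -m inch '[0.003,-0.004,0.01,0,0,0,0.3, 0,0,0.012,0,0,0,0.3, 0,0,0.005,0,0,0,0.3, 0,0,0,0,0,0,0.3, 0,0,0,0,0,0,-1]'
python3 -m inch '[0,0,0,0,0,0,-1, 0,0,0,0,0,0,-1, 0,0,0,0,0,0,-1, 0,0,0,0,0,0,-1, 0,0,0,0,0,0,-1]'
```

```text
time: 2.75
eef_pos: [0.4967, -0.2298, 0.0042]
eef_rot: [[0.973, 0.23, -0.0], [0.23, -0.973, -0.0], [-0.0, 0.0, -1.0]]
ft_force: [0.8, 0.2, -0.7]
width: 0.0425
grasp_force: 0.0
time: 3.25
eef_pos: [0.4972, -0.2302, 0.005]
eef_rot: [[0.973, 0.23, 0.001], [0.23, -0.973, -0.001], [0.001, 0.001, -1.0]]
ft_force: [-0.9, 0.3, 6.6]
width: 0.0148
grasp_force: 61.7
```

```bash
python3 -m inch '[0,0,-0.03,0,0,0,-1, 0,0,-0.04,0,0,0,-1, 0,0,-0.04,0,0,0,-1, 0,0,-0.04,0,0,0,-1, 0,0,-0.03,0,0,0,-1]'
python3 - <<'E'
from h import *
print(np.round(get_state()['joint_positions'],3))
for n in('scene','side'):
    d=grab(n);P=cloud(d);z=d['range_z'];im=d['image'].astype(int)
    g=(im[...,1]>im[...,0]+30)&(im[...,1]>im[...,2]+30)&(z>0)&(P[...,2]>.05)&(P[...,0]<.9)
    for y in np.arange(-.2,.3,.05):
        m=g&(abs(P[...,1]-y)<.025)&(P[...,0]>.45)
        if m.sum()>5: print(n,round(y,2),np.percentile(P[m][:,0],[1,10]).round(3),P[m][:,2].max().round(2))
E
```

```text
time: 3.75
eef_pos: [0.4968, -0.2298, 0.1863]
eef_rot: [[0.973, 0.23, 0.001], [0.23, -0.973, -0.001], [0.001, 0.001, -1.0]]
ft_force: [0.3, -0.0, -1.6]
width: 0.015
grasp_force: 60.9
[-0.56   0.263  1.639  0.     1.238  0.779]
scene -0.2 [0.679 0.682] 0.54
scene -0.15 [0.68  0.682] 0.54
scene -0.1 [0.68  0.682] 0.49
scene -0.05 [0.68  0.683] 0.5
scene -0.0 [0.68  0.682] 0.51
scene 0.05 [0.68  0.682] 0.52
scene 0.1 [0.682 0.686] 0.52
scene 0.15 [0.896 0.898] 0.53
scene 0.2 [0.896 0.898] 0.54
scene 0.25 [0.896 0.897] 0.55
side -0.2 [0.683 0.686] 0.61
side -0.15 [0.682 0.685] 0.61
side -0.1 [0.682 0.686] 0.67
side -0.05 [0.682 0.686] 0.65
side -0.0 [0.682 0.685] 0.62
side 0.05 [0.682 0.686] 0.62
side 0.1 [0.685 0.7  ] 0.59
side 0.15 [0.899 0.899] 0.58
side 0.25 [0.899 0.899] 0.57
```

```bash
python3 -m inch '[0.006,-0.02,0,0,0,0,-1, 0.012,-0.04,0,0,0,0,-1, 0.012,-0.04,0,0,0,0,-1, 0.012,-0.04,0,0,0,0,-1, 0.012,-0.04,0,0,0,0,-1]'
python3 -m inch '[0.012,-0.04,0,0,0,0,-1, 0.012,-0.04,0,0,0,0,-1, 0.012,-0.04,0,0,0,0,-1, 0.003,-0.011,0,0,0,0,-1, 0,0,0,0,0,0,-1]'
python3 - <<'E'
from h import *
d,P,s=wcloud(); z=d['range_z'];im=d['image'].astype(int);R,G,B=im[...,0],im[...,1],im[...,2]
m=(B>R+40)&(B>G+30)&(z>0)&(P[...,2]>.075)&(P[...,2]<.13)
k,l,st,c=cv2.connectedComponentsWithStats(m.astype(np.uint8))
for i in range(1,k):
    if st[i,4]>30: q=P[l==i];r=axis(q);print(st[i],np.round(r[0],1),np.round(r[1],1),round(r[2],1),q[:,2].max().round(4))
print(get_state()['eef_pos'])
E
ls pics
```

```text
time: 4.35
eef_pos: [0.5064, -0.0404, 0.1822]
eef_rot: [[0.973, 0.229, -0.004], [0.229, -0.973, 0.001], [-0.003, -0.002, -1.0]]
ft_force: [0.2, 0.5, -0.8]
width: 0.0147
grasp_force: 60.9
time: 4.85
eef_pos: [0.5146, 0.0957, 0.1826]
eef_rot: [[0.973, 0.233, -0.003], [0.233, -0.973, -0.0], [-0.003, -0.001, -1.0]]
ft_force: [-0.1, -1.1, -1.0]
width: 0.0148
grasp_force: 60.9
[301 181  46  19 485] [554.1 104.8] [11.2 28.6] 18.9 0.0933
[449 182  44  26 859] [575.6  11.2] [13.7 38.9] 13.5 0.1114
[287 187   4  19  49] [548.1 124.8] [11.1  2. ] 12.3 0.1113
[497 187  18  22 300] [581.  -11.1] [13.3  8.9] 12.8 0.1113
[438 279  43  29 678] [507.9  -6. ] [13.7 39.4] 12.5 0.1116
[484 285  16  21 226] [513.5 -27.8] [12.9  9. ] 16.7 0.1108
[347 288  14  19 107] [490.8  69.5] [11.   8.2] 16.6 0.1114
[0.51476385 0.09425841 0.18280814]
c1.png
scene_120.png
scene_380.png
scene_5.png
side_10.png
side_385.png
wrist_114.png
wrist_125.png
wrist_490.png
```

```bash
python3 -m inch '[0.003,0,0.02,0,0,0,-1, 0,0,0.02,0,0,0,-1, 0,0,0.015,0,0,0,-1, 0,0,0.01,0,0,0,-1, 0,0,0,0,0,0,-1]'
python3 -m inch '[0,0,0.006,0,0,0,-1, 0,0,0.006,0,0,0,-1, 0,0,0.005,0,0,0,-1, 0,0,0.003,0,0,0,-1, 0,0,0,0,0,0,-1]'
```

```text
time: 5.4
eef_pos: [0.5174, 0.0935, 0.1176]
eef_rot: [[0.974, 0.228, -0.004], [0.228, -0.974, -0.001], [-0.004, -0.0, -1.0]]
ft_force: [-0.5, 0.4, -1.4]
width: 0.0146
grasp_force: 60.9
time: 5.9
eef_pos: [0.5184, 0.095, 0.0989]
eef_rot: [[0.973, 0.23, -0.001], [0.23, -0.973, -0.0], [-0.001, 0.0, -1.0]]
ft_force: [-0.2, 0.3, -2.0]
width: 0.0146
grasp_force: 60.9
```

```bash
python3 -m inch '[0,0,0.002,0,0,0,-1, 0,0,0.002,0,0,0,-1, 0,0,0,0,0,0,-1, 0,0,0,0,0,0,-0.1, 0,0,0,0,0,0,-0.1]'
python3 -m inch '[0,0,0,0,0,0,-0.1, 0,0,-0.01,0,0,0,-0.1, 0,0,-0.02,0,0,0,-0.1, 0,0,-0.03,0,0,0,-0.1, 0,0,-0.03,0,0,0,-0.1]'
python3 - <<'E'
from h import *
d,P,s=wcloud(); z=d['range_z']
noz(P,z,.42,.62,.06,.13,.097,.125)
E
ls -t pics|head -1
```

```text
time: 6.4
eef_pos: [0.5188, 0.0949, 0.0954]
eef_rot: [[0.973, 0.23, 0.0], [0.23, -0.973, -0.0], [0.0, 0.0, -1.0]]
ft_force: [-0.3, -0.5, -0.3]
width: 0.0384
grasp_force: 0.0
time: 6.9
eef_pos: [0.5184, 0.0949, 0.1867]
eef_rot: [[0.973, 0.23, -0.0], [0.23, -0.973, -0.0], [-0.0, 0.0, -1.0]]
ft_force: [0.5, -0.6, -0.2]
width: 0.0384
grasp_force: 0.0
[ 304  165   36  164 3860] [518.4  96. ] [112.3  22.6] 13.1 0.1138
[282 187  17  26 366] [548.3 122.9] [13.9  9.5] 12.9 0.1118
[344 187  16  25 343] [557.3  86.2] [13.9  8.7] 15.0 0.1111
[288 288  14  26 298] [480.3 105.8] [14.6  8.5] 11.2 0.1112
[344 288  14  26 297] [489.7  69.2] [14.4  8.5] 15.3 0.111
wrist_695.png
```

```bash
python3 -m inch '[-0.009,0.022,0,0,0,0,0.3, -0.015,0.04,0,0,0,0,0.3, -0.015,0.04,0,0,0,0,0.3, -0.015,0.04,0,0,0,0,0.3, -0.015,0.04,0,0,0,0,0.3]'
python3 -m inch '[-0.015,0.04,0,0,0,0,0.3, -0.015,0.04,0,0,0,0,0.3, -0.015,0.04,0,0,0,0,0.3, -0.015,0.04,0,0,0,0,0.3, -0.015,0.04,0,0,0,0,0.3]'
python3 -m inch '[-0.015,0.04,0,0,0,0,0.3, -0.009,0.016,0,0,0,0,0.3, 0,0,0,0,0,8,0.3, 0,0,0,0,0,7.5,0.3, 0,0,0,0,0,0,0.3]'
python3 - <<'E'
from h import *
d,P,s=wcloud(); z=d['range_z']; print(s['eef_pos'])
noz(P,z,.38,.55,-.43,-.3)
E
```

```text
time: 7.45
eef_pos: [0.4931, -0.0996, 0.1861]
eef_rot: [[0.973, 0.23, 0.001], [0.23, -0.973, -0.001], [0.001, 0.001, -1.0]]
ft_force: [0.8, -0.5, 0.5]
width: 0.0552
grasp_force: 0.0
time: 7.95
eef_pos: [0.4659, -0.3118, 0.1861]
eef_rot: [[0.973, 0.229, 0.001], [0.229, -0.973, -0.001], [0.001, 0.001, -1.0]]
ft_force: [0.5, -0.1, -1.0]
width: 0.0558
grasp_force: 0.0
time: 8.45
eef_pos: [0.4556, -0.3695, 0.1856]
eef_rot: [[0.999, -0.039, 0.0], [-0.039, -0.999, 0.0], [0.0, -0.0, -1.0]]
ft_force: [0.6, -0.4, -0.1]
width: 0.0557
grasp_force: 0.0
[ 0.45563051 -0.36953965  0.18558897]
[ 310  148   27  133 2343] [ 456.6 -369.2] [ 22.8 121.1] 83.2 0.022
```

```bash
python3 -m inch '[0.001,0,0.02,0,0,0,0.3, 0,0,0.04,0,0,0,0.3, 0,0,0.04,0,0,0,0.3, 0,0,0.035,0,0,0,0.3, 0,0,0.025,0,0,0,0.3]'
python3 -m inch '[0,0,0.013,0,0,0,0.3, 0,0,0.008,0,0,0,0.3, 0,0,0,0,0,0,0.3, 0,0,0,0,0,0,-1, 0,0,0,0,0,0,-1]'
python3 -m inch '[0,0,0,0,0,0,-1, 0,0,0,0,0,0,-1, 0,0,0,0,0,0,-1, 0,0,0,0,0,0,-1, 0,0,-0.001,0,0,0,-1]'
```

```text
time: 9.0
eef_pos: [0.4561, -0.3684, 0.0233]
eef_rot: [[0.999, -0.035, -0.002], [-0.035, -0.999, 0.002], [-0.002, -0.002, -1.0]]
ft_force: [-0.8, -0.8, -0.3]
width: 0.0557
grasp_force: 0.0
time: 9.5
eef_pos: [0.4576, -0.3708, 0.0057]
eef_rot: [[0.999, -0.038, 0.002], [-0.038, -0.999, -0.002], [0.002, 0.002, -1.0]]
ft_force: [0.3, -0.5, -0.6]
width: 0.0276
grasp_force: 0.0
time: 10.0
eef_pos: [0.457, -0.3703, 0.0059]
eef_rot: [[0.999, -0.039, 0.001], [-0.039, -0.999, -0.001], [0.001, 0.001, -1.0]]
ft_force: [-0.5, 0.7, -2.7]
width: 0.0146
grasp_force: 59.7
```

```bash
python3 -m inch '[0,0,-0.03,0,0,0,-1, 0,0,-0.04,0,0,0,-1, 0,0,-0.04,0,0,0,-1, 0,0,-0.04,0,0,-8.2,-1, 0,0,-0.03,0,0,-8,-1]'
python3 -m inch '[0.01,-0.02,0,0,0,0,-1, 0.02,-0.039,0,0,0,0,-1, 0.02,-0.039,0,0,0,0,-1, 0.02,-0.039,0,0,0,0,-1, 0.02,-0.039,0,0,0,0,-1]'
python3 -m inch '[0.02,-0.039,0,0,0,0,-1, 0.02,-0.039,0,0,0,0,-1, 0.02,-0.039,0,0,0,0,-1, 0.02,-0.039,0,0,0,0,-1, 0.003,-0.005,0,0,0,0,-1]'
python3 - <<'E'
from h import *
d,P,s=wcloud(); z=d['range_z'];print(s['eef_pos'])
noz(P,z,.42,.65,-.06,.15,.099,.125)
noz(P,z,.42,.65,-.06,.15,.16,.22)
E
```

```text
time: 10.5
eef_pos: [0.4568, -0.37, 0.1876]
eef_rot: [[0.969, 0.247, 0.001], [0.247, -0.969, -0.001], [0.001, 0.001, -1.0]]
ft_force: [0.7, -0.8, -3.1]
width: 0.0149
grasp_force: 59.7
time: 11.0
eef_pos: [0.501, -0.1756, 0.1847]
eef_rot: [[0.971, 0.241, -0.001], [0.241, -0.971, 0.001], [-0.001, -0.001, -1.0]]
ft_force: [0.7, 0.3, -1.5]
width: 0.0147
grasp_force: 59.7
time: 11.5
eef_pos: [0.5431, 0.0036, 0.1847]
eef_rot: [[0.969, 0.246, -0.001], [0.246, -0.969, 0.003], [-0.0, -0.003, -1.0]]
ft_force: [-0.8, -0.4, -2.4]
width: 0.0147
grasp_force: 59.6
[0.54310957 0.0036215  0.18473958]
[ 165  172   34  156 3439] [518.7  95.6] [112.1  22.7] 15.9 0.1135
[293 191  15  25 295] [572.4  25.9] [13.7  8.3] 13.0 0.1116
[355 191  16  27 345] [581.3 -11.2] [14.4  8.6] 15.3 0.1109
[199 192  11  25 220] [557.5  85.4] [13.7  8.9] 18.1 0.1123
[141 194  20  23 359] [548.2 122.4] [14.3  9.7] 18.8 0.1109
[ 237  287   40   38 1105] [496.4  39.6] [25.  27.1] 74.9 0.1094
[156 289  18  24 300] [480.7 105.9] [14.6  9.7] 12.1 0.1108
[208 291  12  24 196] [490.1  69.1] [13.7  9.1] 16.8 0.1113
[352 293  14  14 110] [517.7 -27.1] [6.2 8.1] 15.6 0.1115
[  263   180   118   242 11406] [544.3   6.8] [ 40.5 115.9] 88.0 0.22
```

```bash
python3 -m inch '[0,0.002,0.02,0,0,0,-1, 0,0,0.02,0,0,0,-1, 0,0,0.015,0,0,0,-1, 0,0,0,0,0,0,-1, 0,0,0,0,0,0,-1]'
```

```text
time: 12.05
eef_pos: [0.5434, -0.0041, 0.1302]
eef_rot: [[0.971, 0.241, -0.001], [0.241, -0.971, -0.0], [-0.001, 0.0, -1.0]]
ft_force: [-0.3, -0.1, -0.6]
width: 0.0147
grasp_force: 59.6
```

Corrected by about −2.5 mm in tool y, then lowering.

```bash
python3 -m inch '[0,-0.003,0.005,0,0,0,-1, 0,0,0.01,0,0,0,-1, 0,0,0.008,0,0,0,-1, 0,0,0.006,0,0,0,-1, 0,0,0,0,0,0,-1]'
python3 -m inch '[0,0,0.004,0,0,0,-1, 0,0,0.003,0,0,0,-1, 0,0,0.001,0,0,0,-1, 0,0,0,0,0,0,-1, 0,0,0,0,0,0,-1]'
```

```text
time: 12.55
eef_pos: [0.5421, -0.0001, 0.1001]
eef_rot: [[0.97, 0.242, -0.002], [0.242, -0.97, 0.0], [-0.002, -0.001, -1.0]]
ft_force: [-0.6, -0.1, -1.4]
width: 0.0144
grasp_force: 59.6
time: 13.05
eef_pos: [0.5434, -0.0002, 0.0936]
eef_rot: [[0.97, 0.242, 0.001], [0.242, -0.97, -0.0], [0.001, 0.0, -1.0]]
ft_force: [1.1, 1.3, -1.7]
width: 0.0144
grasp_force: 59.8
```

```bash
python3 -m inch '[0,0,0,0,0,0,-0.2, 0,0,0,0,0,0,-0.2, 0,0,0,0,0,0,-0.2, 0,0,-0.01,0,0,0,-0.2, 0,0,-0.02,0,0,0,-0.2]'
python3 -m inch '[0,0,-0.03,0,0,0,-0.2, 0,0,-0.03,0,0,0,-0.2, 0,0,0,0,0,0,-1, 0,0,0,0,0,0,-1, 0,0,0,0,0,0,-1]'
python3 - <<'E'
from h import *
d,P,s=wcloud(); z=d['range_z'];print(s['eef_pos'])
noz(P,z,.42,.65,-.06,.15,.095,.125)
E
ls -t pics|head -1
```

```text
time: 13.55
eef_pos: [0.5418, -0.0001, 0.1228]
eef_rot: [[0.97, 0.242, -0.003], [0.242, -0.97, 0.0], [-0.003, -0.001, -1.0]]
ft_force: [0.1, 0.1, -0.3]
width: 0.034
grasp_force: 0.0
time: 14.05
eef_pos: [0.5422, -0.0001, 0.1827]
eef_rot: [[0.97, 0.242, -0.002], [0.242, -0.97, 0.0], [-0.002, -0.0, -1.0]]
ft_force: [0.3, 0.7, -0.6]
width: -0.0001
grasp_force: 0.0
[ 5.42217139e-01 -8.88262280e-05  1.82682706e-01]
[ 304  157   37  140 3795] [556.9   4.6] [92.3 23.6] 14.7 0.108
[ 161  170   35  153 3296] [518.8  96.1] [111.5  22.8] 12.5 0.1078
[287 188  16  24 316] [572.1  25.7] [13.9  8.8] 13.4 0.1051
[348 188  17  24 341] [581.4 -11.2] [14.   9.5] 14.9 0.1055
[139 191  18  23 318] [548.2 122.5] [14.   9.5] 13.7 0.1048
[194 190  12  23 204] [557.6  85.5] [13.9  9. ] 16.0 0.1054
[ 233  283   40   38 1162] [496.3  38.8] [27.3 27.4] 7.0 0.1039
[153 286  17  22 265] [480.6 106. ] [14.2  9.8] 8.9 0.1053
[205 288  10  23 177] [489.7  69. ] [14.5  8.5] 10.6 0.1054
[290 289  14  22 232] [505.    9.3] [13.6  8.7] 11.6 0.1049
[346 289  14  24 261] [513.7 -27.8] [14.2  8.5] 15.8 0.105
wrist_1410.png
```

```bash
python3 -m inch '[-0.017,-0.025,0,0,0,0,-1, -0.018,-0.024,0,0,0,0,-1, 0,0,0.03,0,0,0,-1, 0,0,0.03,0,0,0,-1, 0,0,0,0,0,0,-1]'
python3 -m inch '[0,0,0.008,0,0,0,-1, 0,0,0.005,0,0,0,-1, 0,0,0.004,0,0,0,-1, 0,0,0,0,0,0,-1, 0,0,0,0,0,0,-1]'
```

```text
time: 14.6
eef_pos: [0.493, 0.0393, 0.1192]
eef_rot: [[0.97, 0.242, -0.01], [0.242, -0.97, 0.0], [-0.01, -0.003, -1.0]]
ft_force: [-0.3, 0.5, 0.8]
width: -0.0
grasp_force: 0.0
time: 15.1
eef_pos: [0.4976, 0.0388, 0.1067]
eef_rot: [[0.97, 0.241, 0.001], [0.241, -0.97, -0.0], [0.001, 0.0, -1.0]]
ft_force: [-0.0, 0.5, -0.1]
width: 0.0001
grasp_force: 0.0
```

```bash
python3 -m inch '[0,0,0.005,0,0,0,-1, 0,0,0.005,0,0,0,-1, 0,0,0.005,0,0,0,-1, 0,0,0.005,0,0,0,-1, 0,0,0.003,0,0,0,-1]'
python3 -m inch '[0,0,0.003,0,0,0,-1, 0,0,0.003,0,0,0,-1, 0,0,0.003,0,0,0,-1, 0,0,0.002,0,0,0,-1, 0,0,0,0,0,0,-1]'
```

```text
time: 15.6
eef_pos: [0.4982, 0.0388, 0.0846]
eef_rot: [[0.97, 0.242, 0.003], [0.242, -0.97, -0.0], [0.003, 0.001, -1.0]]
ft_force: [-0.6, 0.3, 6.9]
width: 0.0002
grasp_force: 3.6
time: 16.1
eef_pos: [0.4982, 0.0388, 0.0733]
eef_rot: [[0.97, 0.242, 0.003], [0.242, -0.97, -0.0], [0.002, 0.001, -1.0]]
ft_force: [-1.8, -0.4, 9.2]
width: -0.0001
grasp_force: 4.3
```

```bash
python3 -m inch '[0,0,0.001,0,0,0,-1, 0,0,0.001,0,0,0,-1, 0,0,0,0,0,0,-1, 0,0,0,0,0,0,-1, 0,0,0,0,0,0,-1]'
for i in 1 2 3 4 5 6 7; do python3 -m inch '[0,0,0,0,0,0,-1, 0,0,0,0,0,0,-1, 0,0,0,0,0,0,-1, 0,0,0,0,0,0,-1, 0,0,0,0,0,0,-1]' | grep -E 'time|eef_pos|ft_f'; done
python3 - <<'E'
from h import *
for n in('scene','side'):
    d=grab(n);P=cloud(d);im=d['image'].astype(int);R,G,B=im[...,0],im[...,1],im[...,2]
    m=(R>B+80)&(G>B+60)&(P[...,0]>.55)&(P[...,0]<.66)&(P[...,1]>0)&(P[...,1]<.13)&(P[...,2]>.05)&(P[...,2]<.1); print(n,P[m].mean(0).round(4),m.sum())
E
```

```text
time: 16.6
eef_pos: [0.4982, 0.0388, 0.072]
eef_rot: [[0.97, 0.242, 0.003], [0.242, -0.97, -0.0], [0.003, 0.001, -1.0]]
ft_force: [-2.0, -0.1, 12.2]
width: -0.0001
grasp_force: 6.2
time: 17.1
eef_pos: [0.4982, 0.0388, 0.072]
ft_force: [-1.4, 0.9, 13.0]
time: 17.6
eef_pos: [0.4983, 0.0388, 0.072]
ft_force: [-1.9, -0.3, 11.8]
time: 18.1
eef_pos: [0.4982, 0.0388, 0.072]
ft_force: [-2.8, 0.2, 12.4]
time: 18.6
eef_pos: [0.4982, 0.0388, 0.072]
ft_force: [-2.0, 0.3, 12.8]
time: 19.1
eef_pos: [0.4982, 0.0388, 0.072]
ft_force: [-1.3, 0.6, 11.6]
time: 19.6
eef_pos: [0.4982, 0.0388, 0.072]
ft_force: [-1.3, 0.5, 13.3]
time: 20.1
eef_pos: [0.4982, 0.0388, 0.072]
ft_force: [-2.3, -0.3, 12.4]
scene [0.6002 0.0668 0.0787] 23
side [0.604  0.0584 0.0794] 13
```

The carrier is on its bottom stop and has been held there about 4 s, so the catch should be home. I'll lift off slowly and check.

```bash
python3 -m inch '[0,0,-0.002,0,0,0,-1, 0,0,-0.003,0,0,0,-1, 0,0,-0.005,0,0,0,-1, 0,0,-0.01,0,0,0,-1, 0,0,-0.02,0,0,0,-1]'
python3 -m inch '[-0.01,0,-0.03,0,0,0,-1, -0.02,0,-0.04,0,0,0,-1, -0.02,0,-0.03,0,0,0,-1, 0,0,0,0,0,0,-1, 0,0,0,0,0,0,-1]'
python3 - <<'E'
from h import *
d,P,s=wcloud(); z=d['range_z'];print(s['eef_pos'])
noz(P,z,.42,.65,-.06,.15,.071,.125)
cv2.imwrite('pics/fin.png',d['image'][60:420,80:560,::-1])
E
```

```text
time: 20.7
eef_pos: [0.4957, 0.039, 0.1096]
eef_rot: [[0.97, 0.242, -0.004], [0.242, -0.97, 0.0], [-0.004, -0.001, -1.0]]
ft_force: [0.3, -0.3, -0.3]
width: -0.0002
grasp_force: 0.0
time: 21.2
eef_pos: [0.4488, 0.0268, 0.2109]
eef_rot: [[0.97, 0.241, 0.002], [0.241, -0.97, -0.0], [0.002, 0.001, -1.0]]
ft_force: [-0.7, 0.5, 0.5]
width: 0.0002
grasp_force: 0.0
[0.44875928 0.02680421 0.21089939]
[308  10  31  20 595] [605.9  65.6] [16.1 21.9] 13.8 0.0808
[ 371   43   32  158 3182] [542.7   0.7] [121.3  23.8] 15.0 0.0842
[ 241   50   31  146 2918] [518.3  96.4] [111.8  23.1] 9.7 0.0841
[275  66  12  20 186] [556.9  85.6] [13.5  8.9] 13.8 0.0817
[360  66  11  20 185] [571.8  25.5] [13.9  8.4] 12.8 0.0813
[223  69  15  19 234] [547.8 122.5] [14.1  9.4] 14.4 0.0814
[408  69  15  19 235] [581.1 -11.4] [13.8  9.5] 12.2 0.0824
[ 304  151   38   37 1052] [495.7  38.7] [27.  27.1] 59.7 0.0797
[276 158  11  20 188] [489.6  69.3] [13.8  8.5] 12.3 0.0814
[359 158  11  20 190] [504.4   8.7] [13.8  8.6] 16.5 0.0812
[226 160  14  19 221] [480.2 105.7] [13.5  8.6] 15.5 0.0818
[406 160  14  20 229] [512.8 -28. ] [14.1  8.9] 17.1 0.0816
```

View pics/fin.png

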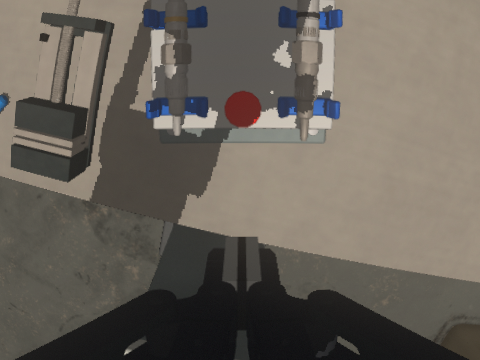

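The picture shows both holders in their cradles, at crop pixels (177,70) and (305,70). The carrier is still down, with saddle tops at about 0.081 compared with 0.111 at the start, and the tab is back home. The arm is clear, so I'll hand in.

```bash
python3 -c "from workcell import job_done;print(job_done())"
```

```text
the job is handed in; nothing more can be done
None
```

I handed the job in at about 21 s: both nozzle holders are centred in their cradles, the carrier stayed about 30 mm down after release with the catch home, and the arm is clear; no result came back from the judge.

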